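Height-check an amplifier module and roll it into the soak-test bay

TASK

Get the amplifier module ready for its soak test: push its driver card fully down, set the module on the infeed rollers with the card end towards the bar, and push it under the fixed height bar, without forcing it, to prove that it clears. Then run it on along the rollers until it is fully home against the backstop of the test bay, and close the bay's clear lid all the way. Set the module down and roll it in gently, keep it level, and leave everything else on the bench where it is.

Things in the scene. Friction and masses are not known exactly. Their poses are not given: they have to be found in the camera images.
- module_center (a point): centre of the loose amplifier module, half-way up (29 mm above its underside). Its y runs along its 170 mm length towards the card end (the leading end), x across its 84 mm width, z up; about 0.7 kg. Flat tray 14 mm high; two fixed black capacitors 49 mm tall near y = -55 mm. Starts flat on the bench in front of the track, y within 0.15 rad of the bench's left (world +y)
- heat_sink (a point): the place to grasp the module: on the axis of its finned aluminium heat sink, 42 mm above the underside and 14 mm below the sink's top (56 mm). The sink measures 44 (x) x 44 (y) mm with plain parallel sides; grasp across x. 12 mm towards +y from module_center; axes as module_center
- rear_panel (a point): middle of the outer face of the steel connector panel across the module's rear end, 29 mm above the underside: the face to push on, towards +y. Panel 84 mm wide, from the underside to 44 mm up; small connectors stand 5 mm out of it at this height (look only, not solid). 85 mm behind module_center; axes as module_center
- driver_card (a joint): how far the driver card stands proud of its seat (m): 0 = fully home, most 0.012; starts 8 to 12 mm proud. It slides straight up and down in the module, stiffly: 8 to 12 N pushes it down and it stays where left. A card more than 4 mm proud does not pass the bar
- card_top (a point): middle of the top of the driver card's grey top rail (64 mm along the module's x, 12 mm wide), 60 mm towards +y from module_center. Moves with the card; with the card home it is 58 mm above the module's underside and is the module's highest point
- infeed (a point): centre of the infeed end of the track, at the level of the roller tops (50 mm above the bench). y = direction of travel to the bay, x across, z up; the track is fixed. Level, free-turning rollers 19 mm in diameter, 30 mm apart, from 100 mm behind this point to the backstop; drag about 1 N. Side guide rails, inner faces 94 mm apart, rise 16 mm above the roller tops
- gate_bar (a point): middle of the underside of the fixed steel height bar, 62 mm above the roller tops, 105 mm along the travel from infeed. The bar is 12 mm thick along the travel and 10 mm deep (nothing solid above it but two screw heads at its ends). Axes as infeed
- height_gate: the bar with its two posts, 119 mm clear between the posts; origin on the bench below the middle of the bar, axes as infeed
- bay_home (a point): where module_center is when the module is fully home in the test bay, touching the backstop: 267 mm along the travel from the bar, 29 mm above the roller tops; axes as infeed. Backstop 85 mm beyond this point. Grey side walls 150 mm apart inside, 78 mm above the roller tops; open at the entry side (101 mm before this point), and on top until the lid closes
- bay_lid (a joint): angle of the bay's clear lid (rad): 0 = closed, flat on the walls; pi/2 = upright; starts open at 1.6 to 1.9, leaning back away from the bay. Stiff hinge: stays where left, needs 1 to 4 N at the handle
- lid_hinge (a point): middle of the lid's hinge line, which runs across the track (along x) at the far end of the bay, 82 mm above the roller tops; axes as infeed. The lid is a clear dark-edged plate 158 mm wide, 5 mm thick, reaching 186 mm from the hinge; closed, it points back along -y from the hinge
- lid_handle (a point): middle of the outer face of the lid's black handle block, 70 mm (x) x 12 mm, 16 mm high, near the lid's free edge: 168 mm from the hinge along the lid and 18.5 mm off it on the outer side (on top when closed, on the side away from the bay when upright). Moves with the lid
- spray_can: upright white aerosol can, 52 mm diameter, 150 mm tall, behind the track; origin at its foot (not part of the job)
- multimeter: hand multimeter lying face up, 90 x 180 x 36 mm; origin at its underside (not part of the job)
- solder_spool: grey solder spool standing on its flange, 64 mm diameter, 56 mm tall; origin at its foot (not part of the job)
- screwdriver: screwdriver lying on the bench, 190 mm long (not part of the job)
- mug: white mug, 80 mm diameter, 90 mm tall, behind the track; origin at its foot (not part of the job)
- spare_capacitor: upright black can capacitor, 50 mm diameter, 70 mm tall, behind the track; origin at its foot (not part of the job)
- parts_tray: white divided parts tray, 120 x 170 x 35 mm; origin at its underside (not part of the job)
There are look-alikes about, which are no part of the job. What is shaped like the part that bears module_center but orange is not meant.

How it is judged:
By the outcome, as a careful person would: the job done as asked, in the order asked, and still so for the second after the job is handed in, with the robot touching nothing.
It also fails if it takes over 72 s, if anything falls off the work surface, if the arm or the gripper's body presses on something with over 40 N, if the wrist force passes 120 N, or if a joint passes its speed limit or range.

ROBOT

A 6-joint arm with a two-finger parallel gripper is mounted at the origin on the work surface. World frame = base frame: x ahead of the robot, y to its left, z up, the work surface at z = 0. Lengths are in mm, angles in rad, forces in N, time in s.
With the tool pointing down it reaches from about 300 to 850 mm from the base axis. Payload 5.4 kg.
Tool frame: the origin (TCP) lies on the mounting face of the last link; the fingertips stand 173 mm ahead of it and the grasp point (between the pads) lies ahead of it (arm.pinch_z is the z of the grasp point in the tool frame, in mm); z points along the fingers, y is the line along which they close (so a half turn about z gives the same grasp; the last joint's range is limited). The gripper opens to 85 mm and grips with 20 to 120 N. Pads are 22 mm wide; open, the fingers measure 114 mm over their backs; the gripper's body (76 mm by 85 mm) begins 54 mm behind the grasp point. The pads swing forward as they close: fully open they stand 13 mm farther back than shut.
Start: joints at [-1.557, 0.158, 1.597, -0, 1.386, -0.21], TCP at [127.591, -560.65, 404.699] pointing down, gripper open.
Joint ranges: [-2.91, 2.91], [-0.94, 2.29], [0.18, 2.7], [-1.29, 4.43], [0.17, 2.64], [-3, 3]. Speed limits (rad/s): [2.57, 2.57, 3.14, 3.14, 3.14, 3.14].

INTERFACE

Orientations are given as a 3x3 rotation matrix whose columns are the frame's x, y, z axes.
In Python, from plant import arm, cams, hand_in gives the robot as it stands.
- The arm moves only by the tool step_arm, never from a script. Its argument "commands" is text: rows parted by semicolons, each of 4 numbers parted by spaces: the shift along the tool's x, y, z in mm, then the turn about the tool's z in rad. A call has 1 to 20 rows; each row is the pose to reach, as a shift and turn from the pose commanded when the call began, along the tool's axes at that moment; what a row does not reach only later rows make up. A row lasts 1/12 s, in which the tool goes at most 41.7 mm and 7.16 degrees, less where a joint would pass 70% of its speed; a pose out of reach is approached as far as the arm can. A call with a gripper value outside its range is refused whole. "hand" is the gripper command: -1 is shut, 1 is fully open, values between are in proportion, set as the call begins (left out, the last holds). The fingers move at their own pace and stop on an object; "force" is the grip in N (left out, the last holds). Time passes only in rows, so rows that repeat a pose let the fingers close. It gives the time, the measured TCP pose, the force, the opening and the grip force at its end, in the units of the state.
- arm.state(): the state, without advancing time (a new reading comes with each control period).
- cams.grab_frame(name): name is "side" or "top" or "wrist"; returns a dict with "color" (400x640x3 uint8, red, green, blue), "fov_y" (degrees; the focal length in pixels is half the picture's height over the tangent of half this angle, whatever the lens; pixels are square), "cx", "cy" (the principal point, pixels), "origin" and "attitude" of the camera in the world. Camera axes: x right, y down, z forward; pixel columns grow to the right and rows downward; lengths in mm; the calibration is good to about 2 mm. A picture is of the moment at which its call begins. There is no depth.
- hand_in(): hands the job in; it is judged then, once.
The state is a dict: "time_s": time; "joint_pos": joint angles; "joint_velocities": joint speeds; "tau": joint torques, N m; "ee_pos": TCP position; "eef_rot": TCP orientation; "wrist_force": force on the tool from outside, world axes, zero at the start; "wrist_torque": the same for the moment, N m; "width": finger opening in mm; "gripper_force": force on a finger pad.
Only numpy, scipy, OpenCV 4.12 (cv2) and the standard library are available. Lean on these libraries where they do the work, as an engineer would, in place of code of your own. Each camera call takes 0.05 s, during which the arm holds its last target. There are 200 camera calls.

## Working session

There is one attempt and no reset: what is moved stays moved. The work goes in short steps, Python scripts to look and compute and a tool call to move; the robot and the scene stay as the last step left them, time stands still between calls to the robot, and variables do not carry over. Pictures are saved under pics/ and viewed, at most 10 in all, crops included, and the job is handed in when it is done.

Besides the shell and the picture viewer there is one more tool, called as name(argument=value, ...), one argument or row to a line, values as JSON. step_arm: Moves the arm, as the interface text tells. Its arguments: {"type":"object","properties":{"commands":{"type":"string"},"hand":{"type":"number"},"force":{"type":"number"}},"required":["commands"]}

```bash
mkdir -p pics
cat > h.py <<'E'
import numpy as np, cv2
from plant import arm, cams
def grab(n,f=None):
    g=cams.grab_frame(n)
    if f: cv2.imwrite('pics/'+f,g['color'][:,:,::-1])
    return g
def ray(g,u,v):
    f=200/np.tan(np.radians(g['fov_y'])/2)
    d=np.array(g['attitude'])@np.array([(u-g['cx'])/f,(v-g['cy'])/f,1.])
    return np.array(g['origin'],float),d
def onz(g,u,v,z):
    o,d=ray(g,u,v); return o+d*(z-o[2])/d[2]
def proj(g,p):
    f=200/np.tan(np.radians(g['fov_y'])/2)
    c=np.array(g['attitude']).T@(np.array(p,float)-g['origin'])
    return [round(g['cx']+f*c[0]/c[2],1),round(g['cy']+f*c[1]/c[2],1)]
E
python3 - <<'E'
from h import *
for n in ('top','side'):
    g=grab(n,n+'1.png'); print(n,{k:np.round(v,3).tolist() for k,v in g.items() if k!='color'})
s=arm.state(); print(arm.pinch_z); print({k:np.round(v,3).tolist() for k,v in s.items()})
E
```

```text
top {'fov_y': 57.371, 'cx': 316.15, 'cy': 201.315, 'origin': [342.992, -36.354, 1148.535], 'attitude': [[-0.006, -0.987, 0.163], [-1.0, 0.01, 0.024], [-0.026, -0.163, -0.986]]}
side {'fov_y': 55.939, 'cx': 321.827, 'cy': 195.675, 'origin': [10.661, 631.609, 692.493], 'attitude': [[-0.806, -0.336, 0.487], [-0.592, 0.484, -0.645], [-0.019, -0.808, -0.589]]}
154.70000000000002
{'time_s': 0.1, 'joint_pos': [-1.557, 0.159, 1.598, -0.0, 1.386, -0.21], 'joint_velocities': [-0.0, -0.001, -0.003, -0.0, 0.0, 0.001], 'tau': [-0.0, -39.699, -33.234, -0.0, 0.004, -0.0], 'ee_pos': [127.583, -560.409, 403.831], 'eef_rot': [[0.975, 0.222, -0.0], [0.222, -0.975, 0.002], [0.0, -0.002, -1.0]], 'wrist_force': [0.976, -0.85, -0.092], 'wrist_torque': [0.002, -0.01, -0.007], 'gripper_force': 0.0, 'width': 85.455}
```

View pics/top1.png

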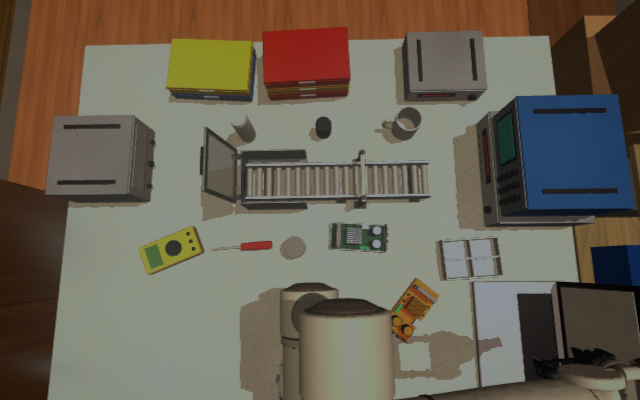

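View pics/side1.png

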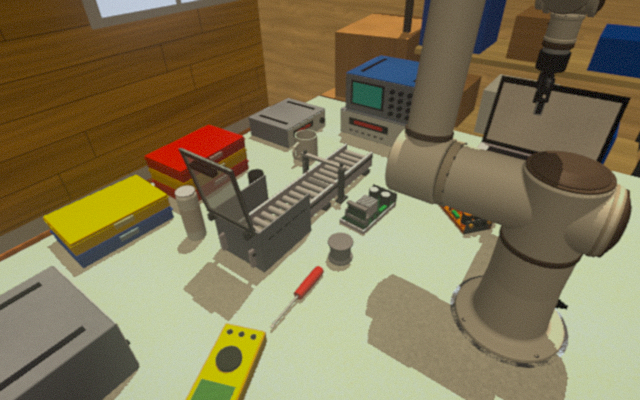

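The top view shows the module at about (358,237), the track from (429,180) to (243,182), the bar near (362,180) and the lid open at the left (205–240, 130–200). I'll enlarge that area for edge positions.

Run:
```python
from h import *
im=cv2.imread('pics/top1.png')[120:260,195:435]
cv2.imwrite('pics/crop1.png',cv2.resize(im,(792,462),interpolation=cv2.INTER_CUBIC))
g=grab('top')
for n,u,v,z in [('mod',358,237,20),('trackR',429,178,50),('railtop R up',429,161,66),('railtop R lo',429,196,66),('bar',362,180,122)]:
    print(n,onz(g,u,v,z).round(1))
```

```text
mod [ 417.6 -136.3   20. ]
trackR [ 593.7 -354.3   50. ]
railtop R up [ 642.9 -352.7   66. ]
railtop R lo [ 535.  -346.6   66. ]
bar [ 573.7 -142.7  122. ]
```

View pics/crop1.png

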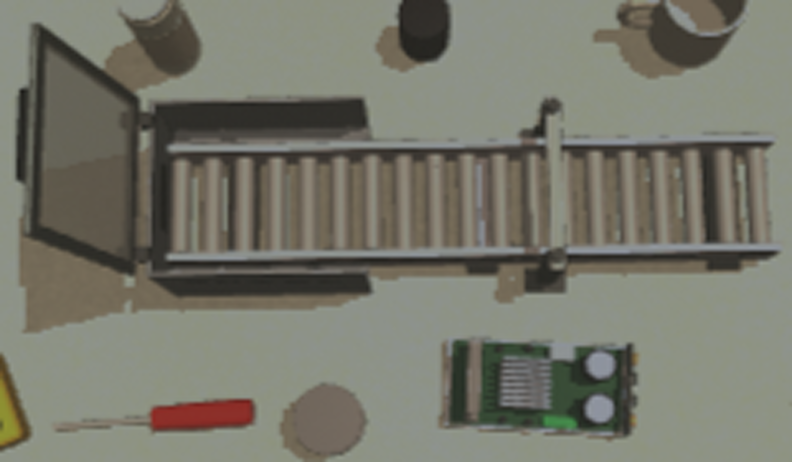

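The crop (3.3× from offset 195,120) shows the sink at about (526,382), the card rail at (474,382), the caps at (600,387), the guide rails along (168,148)–(772,138) and (168,257)–(778,250), and the bar from (552,104) to (556,258).

Run:
```python
from h import *
g=grab('top')
C=lambda x,y,z:onz(g,195+x/3.3,120+y/3.3,z)
P={k:C(*v) for k,v in dict(sink=(526,382,56),card=(474,382,68),capU=(600,364,49),capL=(598,409,49),ru0=(168,148,66),ru1=(772,138,66),rl0=(168,257,66),rl1=(778,250,66),barU=(552,104,122),barL=(556,258,122),barM=(555,185,122),tu0=(450,342,12),tu1=(632,347,12),tl0=(445,425,12),tl1=(630,435,12),hngU=(142,110,132),hngL=(142,258,132),
 ).items()}
for k,v in P.items(): print(k,v.round(1))
```

```text
sink [ 419.  -122.5   56. ]
card [418.5 -75.2  68. ]
capU [ 435.3 -190.4   49. ]
capL [ 394.6 -187.3   49. ]
ru0 [638.  205.5  66. ]
ru1 [ 640.3 -352.3   66. ]
rl0 [535.1 202.8  66. ]
rl1 [ 535.7 -351.9   66. ]
barU [ 658.3 -145.7  122. ]
barL [ 520.8 -145.5  122. ]
barM [ 585.2 -146.4  122. ]
tu0 [460.3 -55.2  12. ]
tu1 [ 454.1 -226.1   12. ]
tl0 [382.5 -49.5  12. ]
tl1 [ 372.1 -221.2   12. ]
hngU [654.8 214.6 132. ]
hngL [522.7 210.7 132. ]
```

step_arm(
  commands="386 -384 40 -1.3;386 -384 40 -1.3;386 -384 40 -1.3;386 -384 40 -1.3;386 -384 40 -1.3;386 -384 40 -1.3;386 -384 40 -1.3;386 -384 40 -1.3;386 -384 40 -1.3;386 -384 40 -1.3;386 -384 40 -1.3;386 -384 40 -1.3;386 -384 40 -1.3;386 -384 40 -1.3;386 -384 40 -1.3;386 -384 40 -1.3;386 -384 40 -1.3;386 -384 40 -1.3;386 -384 40 -1.3;386 -384 40 -1.3",
  hand=-1,
)

```text
time_s: 1.87
ee_pos: [418.4, -101.5, 364.8]
eef_rot: [[0.049, 0.999, 0.0], [0.999, -0.049, -0.0], [-0.0, 0.0, -1.0]]
wrist_force: [-0.4, 0.6, 0.2]
width: 0.3
gripper_force: 0.0
```

Run:
```python
from h import *
g=grab('wrist','w1.png'); print({k:np.round(v,3).tolist() for k,v in g.items() if k!='color'})
```

```text
{'fov_y': 68.367, 'cx': 323.096, 'cy': 199.781, 'origin': [423.247, -22.906, 333.495], 'attitude': [[0.999, -0.048, -0.014], [-0.05, -0.951, -0.306], [0.001, 0.306, -0.952]]}
```

View pics/w1.png

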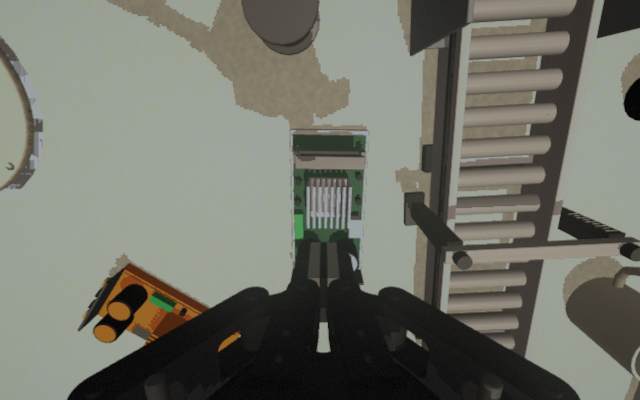

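The wrist view shows the card rail spanning (294–367, 155–169), the sink fins (307–351, 178–228), the tray front corners (291,130) and (368,130), the bar screws at (462,261) and (630,249), and the guide rails at right.

Run:
```python
from h import *
g=grab('wrist')
for k,u,v,z in [('cardL',294,162,68),('cardR',367,162,68),('card',330.5,162,68),('sink',329,203,56),('sinkL',307,203,56),('sinkR',351,203,56),('fl',291,130,14),('fr',368,130,14),('scrL',462,261,126),('scrR',630,249,126),('bar',545,253,122)]:
    print(k,onz(g,u,v,z).round(1))
# rail edges along row: print scan row 100 & 330 brightness
im=cv2.cvtColor(g['color'],cv2.COLOR_RGB2GRAY)
for r in (60,120,180): print(r,im[r,415:625:3].tolist())
```

```text
cardL [394.7 -70.6  68. ]
cardR [461.  -73.9  68. ]
card [427.9 -72.2  68. ]
sink [ 424.9 -115.4   56. ]
sinkL [ 403.  -114.3   56. ]
sinkR [ 446.7 -116.5   56. ]
fl [388.5 -46.   14. ]
fr [469.9 -50.1  14. ]
scrL [ 527.8 -145.8  126. ]
scrR [ 658.2 -141.8  126. ]
bar [ 595.6 -144.3  122. ]
60 [159, 159, 159, 130, 122, 127, 127, 120, 59, 60, 61, 40, 42, 48, 61, 143, 156, 158, 121, 143, 145, 149, 148, 153, 158, 158, 158, 132, 133, 132, 131, 132, 135, 131, 119, 124, 128, 122, 123, 121, 120, 159, 72, 53, 50, 52, 52, 51, 54, 54, 51, 53, 52, 50, 51, 53, 140, 154, 156, 153, 156, 157, 157, 157, 158, 157, 156, 156, 156, 155]
120 [160, 161, 148, 123, 125, 124, 112, 63, 63, 65, 37, 46, 61, 91, 156, 158, 154, 149, 148, 147, 146, 145, 144, 143, 142, 141, 140, 139, 139, 138, 136, 136, 135, 135, 135, 134, 132, 132, 131, 131, 128, 128, 128, 126, 125, 124, 81, 55, 55, 53, 55, 54, 133, 155, 158, 157, 159, 158, 159, 159, 159, 159, 159, 159, 159, 159, 158, 159, 159, 158]
180 [127, 123, 124, 125, 125, 106, 64, 62, 56, 44, 50, 60, 154, 158, 157, 148, 149, 148, 149, 147, 146, 146, 144, 145, 145, 145, 144, 144, 144, 143, 144, 143, 142, 143, 142, 141, 140, 140, 138, 139, 137, 137, 136, 58, 56, 57, 56, 58, 123, 155, 160, 159, 159, 159, 160, 160, 160, 160, 160, 159, 159, 159, 159, 159, 159, 160, 160, 160, 159, 159]
```

step_arm(
  commands="28 5 40 0;28 5 80 0;28 5 100 0;28 5 115 0;28 5 118 0;28 5 120 0;28 5 122 0;28 5 124 0;28 5 126 0;28 5 128 0;28 5 130 0;28 5 131 0;28 5 132 0;28 5 132 0;28 5 132 0",
)

```text
time_s: 3.22
ee_pos: [425.9, -73.3, 234.5]
eef_rot: [[0.047, 0.999, 0.003], [0.999, -0.047, -0.002], [-0.001, 0.003, -1.0]]
wrist_force: [-1.5, 0.8, 6.0]
width: -0.1
gripper_force: 2.7
```

Run:
```python
from h import *
g=grab('wrist','w2.png'); s=arm.state()
tip=s['ee_pos']+173*np.array(s['eef_rot'])[:,2]; print(s['ee_pos'],s['wrist_force'],proj(g,tip))
```

```text
[425.91211932 -73.32712755 234.4874435 ] [-0.67784292 -0.30513141  5.41920144] [np.float64(321.2), np.float64(258.4)]
```

View pics/w2.png

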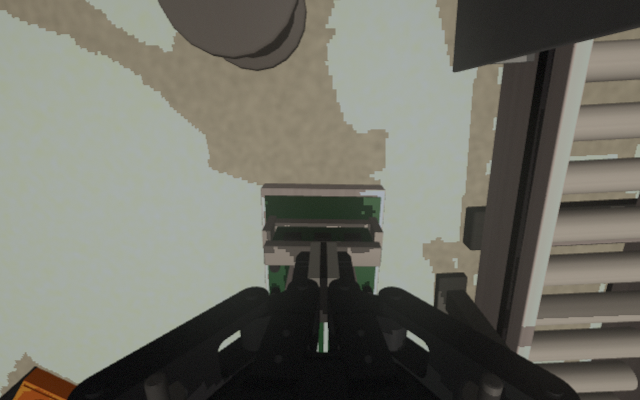

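The tip is on the rail centre (rail u 265–381, v 241–265; tip at 323,258), and the wrist camera agrees with the arm. I'll press on.

step_arm(
  commands="0 0 0.5 0;0 0 1 0;0 0 1.5 0;0 0 2 0;0 0 2.5 0;0 0 3 0;0 0 3.5 0;0 0 4 0;0 0 4 0;0 0 4 0",
)

```text
time_s: 4.1
ee_pos: [426.1, -73.4, 231.3]
eef_rot: [[0.047, 0.999, 0.002], [0.999, -0.047, -0.002], [-0.001, 0.002, -1.0]]
wrist_force: [-4.5, 2.2, 14.2]
width: 0.3
gripper_force: 7.0
```

step_arm(
  commands="0 0 1 0;0 0 2 0;0 0 3 0;0 0 3 0;0 0 3 0;0 0 3 0",
)

```text
time_s: 4.6
ee_pos: [426.7, -73.5, 231.0]
eef_rot: [[0.046, 0.999, 0.001], [0.999, -0.046, -0.001], [-0.001, 0.001, -1.0]]
wrist_force: [-15.8, 5.6, 40.4]
width: 0.3
gripper_force: 20.4
```

step_arm(
  commands="0 0 -10 0;0 0 -40 0;0 0 -60 0;-20 0 -60 0;-46 0 -60 0;-46 0 -60 0;-46 0 -60 0;-46 0 -60 0",
  hand=1,
)

```text
time_s: 5.27
ee_pos: [422.9, -118.6, 286.0]
eef_rot: [[0.048, 0.999, 0.001], [0.999, -0.048, 0.0], [0.0, 0.001, -1.0]]
wrist_force: [0.1, -0.1, -0.7]
width: 85.4
gripper_force: 0.0
```

Run:
```python
from h import *
g=grab('wrist','w3.png'); s=arm.state(); p=s['ee_pos'];print(p,s['width'])
print(proj(g,[p[0],p[1],56]),proj(g,[p[0],p[1],58]))
for z in (58,):
  for v in (0,): pass
```

```text
[ 422.86760126 -118.32143908  285.79444312] 85.29223130070332
[np.float64(321.4), np.float64(219.0)] [np.float64(321.4), np.float64(220.1)]
```

View pics/w3.png

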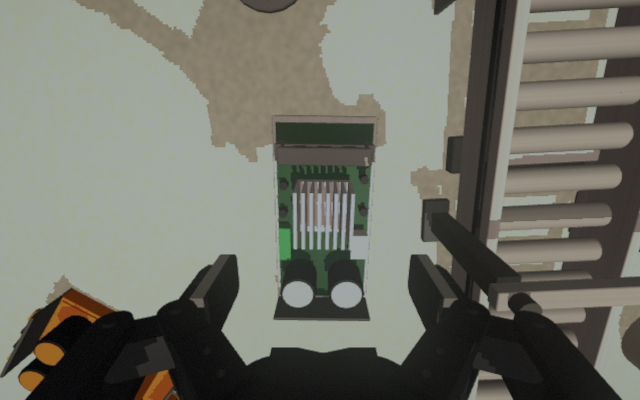

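The sink top spans about (294–355, 190–250), centre (324,220); the aim point is (321,219). A +2 mm shift in y is enough, then descend and grip.

step_arm(
  commands="0 2 30 0;0 2 60 0;0 2 80 0;0 2 89 0;0 2 89 0;0 2 89 0",
)

```text
time_s: 5.82
ee_pos: [425.1, -118.6, 197.1]
eef_rot: [[0.046, 0.999, -0.0], [0.999, -0.046, 0.0], [0.0, -0.0, -1.0]]
wrist_force: [-0.6, -0.3, 0.5]
width: 85.4
gripper_force: 0.0
```

step_arm(
  commands="0 0 0 0;0 0 0 0;0 0 0 0;0 0 0 0;0 0 0 0;0 0 0 0;0 0 0 0;0 0 0 0;0 0 0 0;0 0 0 0",
  hand=-1,
  force=50,
)

```text
time_s: 6.65
ee_pos: [425.0, -119.1, 197.8]
eef_rot: [[0.047, 0.999, -0.001], [0.999, -0.047, -0.0], [-0.0, -0.001, -1.0]]
wrist_force: [-4.0, 0.3, 8.3]
width: 43.4
gripper_force: 51.0
```

step_arm(
  commands="0 0 -5 0;0 0 -20 0;0 0 -40 0;0 0 -60 0;0 0 -80 0;0 0 -100 0;-20 0 -110 0;-45 0 -110 0;-70 0 -110 0;-95 0 -110 -0.02;-112 15 -110 -0.047;-116 40 -110 -0.047;-116 65 -110 -0.047;-116 90 -110 -0.047;-116 115 -110 -0.047;-116 140 -110 -0.047;-116 158 -110 -0.047;-116 168 -110 -0.047;-116 170 -110 -0.047;-116 170 -110 -0.047",
)

```text
time_s: 8.32
ee_pos: [589.0, -242.3, 305.3]
eef_rot: [[-0.0, 1.0, -0.002], [1.0, 0.001, 0.002], [0.002, -0.002, -1.0]]
wrist_force: [-0.4, 0.8, -7.0]
width: 43.0
gripper_force: 53.5
```

Run:
```python
from h import *
g=grab('wrist','w4.png'); s=arm.state(); p=s['ee_pos'];print(p,s['eef_rot'],s['width'],s['wrist_force'])
print({k:np.round(v,3).tolist() for k,v in g.items() if k!='color'})
for y in (-100,0): print(y,[proj(g,[x,y,66]) for x in (541,588,635)])
grab('side','s4.png');grab('top','t4.png')
```

```text
[ 588.57799114 -242.3586469   305.42965168] [[-1.23104001e-04  9.99996665e-01 -2.57959506e-03]
 [ 9.99998691e-01  1.27264730e-04  1.61283662e-03]
 [ 1.61315953e-03 -2.57939314e-03 -9.99995372e-01]] 43.27080980409603 [-0.49567032  0.03540924 -6.3351613 ]
{'fov_y': 68.367, 'cx': 323.096, 'cy': 199.781, 'origin': [589.874, -163.53, 274.1], 'attitude': [[1.0, -0.0, -0.001], [-0.001, -0.953, -0.304], [-0.001, 0.304, -0.953]]}
-100 [[np.float64(243.1), np.float64(-3.9)], [np.float64(320.4), np.float64(-4.0)], [np.float64(397.8), np.float64(-4.1)]]
0 [[np.float64(226.6), np.float64(-234.4)], [np.float64(319.7), np.float64(-234.6)], [np.float64(413.0), np.float64(-234.8)]]
```

View pics/w4.png

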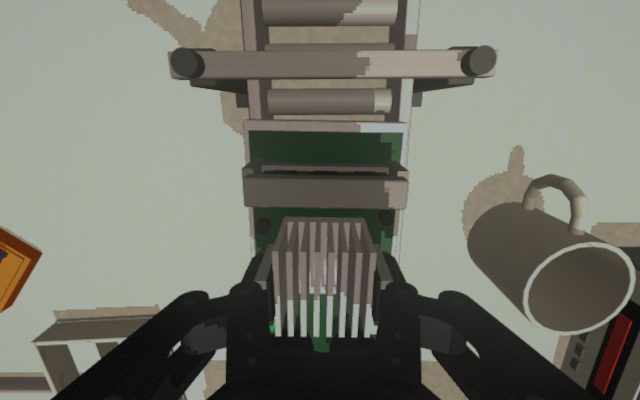

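The bar's screw heads are at (187,62) and (481,61), and the rail top edges near row 10 at about u=247 and 407. The module hangs level and slightly left of the track centre.

Run:
```python
from h import *
g=grab('wrist')
for u,v,z in [(187,62,126),(481,61,126),(242,10,66),(247,10,66),(407,10,66),(419,10,66),(330,52,122),(330,77,122)]: print(u,v,onz(g,u,v,z).round(1))
im=cv2.cvtColor(g['color'],cv2.COLOR_RGB2GRAY)
for r in (4,14,34): print(r,im[r,232:276:2].tolist(),im[r,386:430:2].tolist())
for u,v in [(245,130),(409,130)]: print(onz(g,u,v,158-0+14-6).round(1))
```

```text
187 62 [ 526.4 -144.6  126. ]
481 61 [ 661.9 -144.4  126. ]
242 10 [ 539.2 -107.6   66. ]
247 10 [ 542.2 -107.6   66. ]
407 10 [ 641.  -107.8   66. ]
419 10 [ 648.4 -107.8   66. ]
330 52 [ 592.4 -139.9  122. ]
330 77 [ 592.5 -150.8  122. ]
4 [128, 130, 130, 132, 120, 83, 115, 114, 117, 118, 120, 98, 65, 62, 64, 81, 108, 108, 108, 107, 107, 106] [155, 156, 156, 156, 156, 155, 133, 65, 66, 66, 67, 153, 166, 165, 167, 168, 167, 143, 166, 167, 167, 166]
14 [129, 130, 129, 129, 132, 79, 115, 115, 116, 118, 120, 113, 63, 65, 64, 55, 89, 89, 90, 91, 90, 90] [143, 142, 142, 142, 142, 138, 64, 66, 65, 67, 97, 162, 166, 166, 168, 168, 156, 167, 167, 167, 167, 168]
34 [131, 130, 130, 128, 127, 127, 83, 118, 115, 118, 119, 121, 99, 66, 65, 64, 64, 65, 63, 121, 128, 128] [131, 131, 66, 66, 65, 67, 66, 66, 65, 67, 127, 137, 136, 137, 138, 137, 148, 168, 168, 169, 168, 167]
[ 561.  -172.2  166. ]
[ 620.1 -172.3  166. ]
```

step_arm(
  commands="0 3 0 0;0 5.5 5 0;0 5.5 15 0;0 5.5 25 0;0 5.5 35 0;0 5.5 43 0;0 5.5 48 0;0 5.5 51 0;0 5.5 53 0;0 5.5 54 0;0 5.5 55 0;0 5.5 55.5 0;0 5.5 56 0;0 5.5 56 0;0 5.5 56 0",
)

```text
time_s: 9.77
ee_pos: [594.8, -242.8, 250.9]
eef_rot: [[-0.0, 1.0, 0.0], [1.0, 0.0, -0.0], [-0.0, 0.0, -1.0]]
wrist_force: [0.5, -0.4, -7.0]
width: 43.4
gripper_force: 53.5
```

step_arm(
  commands="0 0 0.5 0;0 0 1 0;0 0 1.5 0;0 0 2 0;0 0 2.5 0;0 0 3 0;0 0 3 0",
)

```text
time_s: 10.35
ee_pos: [594.8, -242.8, 247.9]
eef_rot: [[0.0, 1.0, -0.0], [1.0, -0.0, -0.0], [-0.0, -0.0, -1.0]]
wrist_force: [-0.5, 0.3, -5.2]
width: 43.8
gripper_force: 53.9
```

step_arm(
  commands="0 0 0.4 0;0 0 0.8 0;0 0 1.2 0;0 0 1.2 0;0 0 1.2 0",
)

```text
time_s: 10.77
ee_pos: [594.8, -243.0, 247.8]
eef_rot: [[-0.0, 1.0, 0.0], [1.0, 0.0, -0.001], [-0.001, 0.0, -1.0]]
wrist_force: [-5.1, 1.1, 3.3]
width: 43.1
gripper_force: 55.0
```

Seated on the rollers (the load has reversed). Release.

step_arm(
  commands="0 0 0 0;0 0 0 0;0 0 0 0;0 0 0 0;0 0 0 0;0 0 -10 0;0 0 -30 0;0 0 -60 0;0 0 -80 0;0 0 -80 0",
  hand=0.5,
)

```text
time_s: 11.6
ee_pos: [596.3, -243.6, 333.5]
eef_rot: [[-0.0, 1.0, 0.009], [1.0, 0.0, -0.006], [-0.006, 0.009, -1.0]]
wrist_force: [0.8, -0.1, 0.2]
width: 64.3
gripper_force: 0.0
```

Run:
```python
from h import *
g=grab('wrist','w5.png'); s=arm.state(); print(s['ee_pos'].round(1) if hasattr(s['ee_pos'],'round') else s['ee_pos'])
h=grab('side')['color'][130:260,250:410]
a=cv2.resize(g['color'],(640,400)); b=cv2.resize(h,(640,520))[:,:,:]
print(proj(g,[594,-170,64]),proj(g,[552,-170,64]),proj(g,[636,-170,64]))
cv2.imwrite('pics/c5.png',cv2.resize(np.vstack([a,b]),(416,598))[:,:,::-1])
```

```text
[ 595.7 -243.3  330.8]
[np.float64(315.3), np.float64(109.9)] [np.float64(260.9), np.float64(110.0)] [np.float64(369.6), np.float64(109.9)]
```

View pics/c5.png

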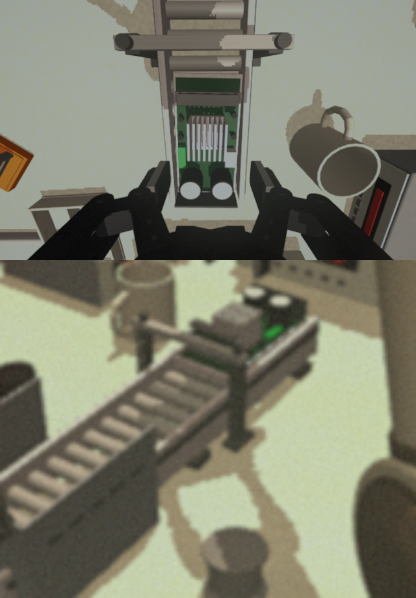

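The module sits squarely between the rails at the infeed. Next, close the fingers and drop behind the rear panel (expected at y≈-340).

step_arm(
  commands="-40 0 0 0;-80 0 0 0;-115 0 0 0;-135 0 0 0;-137 0 0 0;-137 0 30 0;-137 0 60 0;-137 0 76 0;-137 0 80 0;-137 0 80 0;-137 0 80 0",
  hand=-1,
)

```text
time_s: 12.62
ee_pos: [595.1, -379.4, 247.1]
eef_rot: [[-0.0, 1.0, 0.0], [1.0, 0.0, -0.0], [-0.0, 0.0, -1.0]]
wrist_force: [-0.6, 0.1, 0.5]
width: 0.4
gripper_force: 0.0
```

step_arm(
  commands="5 -1 0 0;10 -1 0 0;14 -1 0 0;17 -1 0 0;20 -1 0 0;22 -1 0 0;24 -1 0 0;26 -1 0 0;28 -1 0 0;30 -1 0 0;32 -1 0 0;34 -1 0 0;37 -1 0 0;40 -1 0 0;43 -1 0 0;46 -1 0 0;49 -1 0 0;52 -1 0 0;55 -1 0 0;58 -1 0 0",
)

```text
time_s: 14.28
ee_pos: [593.7, -321.4, 246.5]
eef_rot: [[-0.0, 1.0, -0.0], [1.0, 0.0, 0.0], [0.0, -0.0, -1.0]]
wrist_force: [-1.8, -1.5, 0.2]
width: -0.2
gripper_force: 0.8
```

step_arm(
  commands="3 0 0 0;6 0 0 0;9 0 0 0;12 0 0 0;15 0 0 0;18 0 0 0;21 0 0 0;24 0 0 0;27 0 0 0;30 0 0 0;33 0 0 0;36 0 0 0;39 0 0 0;42 0 0 0",
)

```text
time_s: 15.45
ee_pos: [593.7, -279.4, 246.4]
eef_rot: [[-0.0, 1.0, -0.0], [1.0, 0.0, 0.0], [0.0, -0.0, -1.0]]
wrist_force: [-0.8, -1.6, 0.5]
width: -0.1
gripper_force: 0.8
```

step_arm(
  commands="4 0 0 0;9 0 0 0;14 0 0 0;19 0 0 0;24 0 0 0;29 0 0 0;34 0 0 0;39 0 0 0;44 0 0 0;49 0 0 0;54 0 0 0;59 0 0 0;64 0 0 0;69 0 0 0;74 0 0 0;79 0 0 0;84 0 0 0;89 0 0 0;94 0 0 0;98 0 0 0",
)

```text
time_s: 17.12
ee_pos: [593.8, -181.1, 246.5]
eef_rot: [[-0.0, 1.0, 0.0], [1.0, 0.0, 0.0], [0.0, 0.0, -1.0]]
wrist_force: [0.1, -0.8, -0.4]
width: 0.0
gripper_force: 0.8
```

step_arm(
  commands="-5 0 0 0;-12 0 0 0;-12 0 -40 0;-12 0 -80 0;-12 0 -100 0;20 0 -100 0;60 0 -100 0;95 0 -100 0;110 0 -100 0;110 0 -100 0;110 0 -100 0",
  hand=-0.9,
)

```text
time_s: 18.03
ee_pos: [594.0, -71.9, 346.7]
eef_rot: [[-0.001, 1.0, 0.001], [1.0, 0.001, -0.001], [-0.001, 0.001, -1.0]]
wrist_force: [0.2, -0.1, 0.6]
width: 4.4
gripper_force: 0.0
```

Run:
```python
from h import *
g=grab('wrist','w6.png'); s=arm.state(); p=s['ee_pos'];print(p.round(1))
print([ (y,proj(g,[594,y,106])) for y in (-94,-72,-50)], proj(g,[594,-24,108]))
```

```text
[594.  -72.7 346.6]
[(-94, [np.float64(321.5), np.float64(240.4)]), (-72, [np.float64(321.5), np.float64(214.1)]), (-50, [np.float64(321.4), np.float64(186.0)])] [np.float64(321.4), np.float64(151.0)]
```

View pics/w6.png

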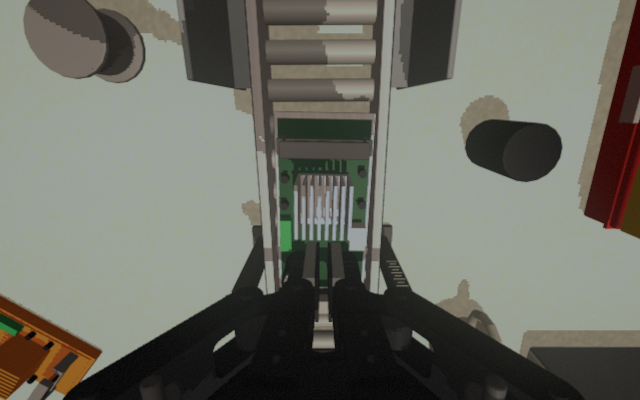

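The sink is at (295–353, 182–241) as predicted, and the front is past the bar. Grasp the sink on the far side of the bar and draw the module on.

step_arm(
  commands="0 0 0 0;0 0 10 0;0 0 40 0;0 0 70 0;0 0 90 0;0 0 98.5 0;0 0 98.5 0;0 0 98.5 0",
  hand=0.5,
)

```text
time_s: 18.75
ee_pos: [593.9, -72.3, 248.2]
eef_rot: [[0.001, 1.0, 0.0], [1.0, -0.001, -0.0], [-0.0, 0.0, -1.0]]
wrist_force: [-0.1, -0.4, 0.6]
width: 64.1
gripper_force: 0.0
```

step_arm(
  commands="0 0 0 0;0 0 0 0;0 0 0 0;0 0 0 0;0 0 0 0;0 0 0 0;0 0 0 0",
  hand=-1,
  force=25,
)

```text
time_s: 19.33
ee_pos: [594.4, -72.1, 250.2]
eef_rot: [[-0.0, 1.0, 0.003], [1.0, 0.0, -0.002], [-0.002, 0.003, -1.0]]
wrist_force: [-3.1, -0.6, 6.7]
width: 43.9
gripper_force: 27.5
```

step_arm(
  commands="2 0 -0.7 0;6 0 -0.7 0;11 0 -0.7 0;17 0 -0.7 0;23 0 -0.7 0;30 0 -0.7 0;37 0 -0.7 0;44 0 -0.7 0;51 0 -0.7 0;58 0 -0.7 0;65 0 -0.7 0;72 0 -0.7 0;79 0 -0.7 0;86 0 -0.7 0;93 0 -0.7 0;100 0 -0.7 0;106 0 -0.7 0;110 0 -0.7 0;112 0 -0.7 0;112 0 -0.7 0",
)

```text
time_s: 21.0
ee_pos: [594.0, 41.3, 250.2]
eef_rot: [[-0.001, 1.0, 0.001], [1.0, 0.001, 0.001], [0.001, 0.001, -1.0]]
wrist_force: [-3.6, 0.6, 8.5]
width: 43.7
gripper_force: 28.1
```

step_arm(
  commands="0 0 0 0;0 0 0 0;0 0 0 0;0 0 0 0;0 0 -10 0;0 0 -40 0;0 0 -80 0;0 0 -80 0;0 0 -80 0",
  hand=0.5,
)

```text
time_s: 21.75
ee_pos: [594.9, 40.1, 332.8]
eef_rot: [[0.0, 1.0, 0.007], [1.0, -0.0, -0.001], [-0.001, 0.007, -1.0]]
wrist_force: [-0.2, -0.5, -0.4]
width: 64.2
gripper_force: 0.0
```

step_arm(
  commands="-40 0 0 0;-80 0 0 0;-115 0 0 0;-126 0 0 0;-126 0 0 0;-126 0 30 0;-126 0 60 0;-126 0 78 0;-126 0 80 0;-126 0 80 0",
  hand=-1,
)

```text
time_s: 22.58
ee_pos: [593.0, -84.4, 247.0]
eef_rot: [[-0.001, 1.0, -0.004], [1.0, 0.001, 0.002], [0.002, -0.004, -1.0]]
wrist_force: [0.2, 0.1, 0.8]
width: 0.3
gripper_force: 0.0
```

step_arm(
  commands="4 0 0 0;8 0 0 0;12 0 0 0;15 0 0 0;18 0 0 0;22 0 0 0;27 0 0 0;32 0 0 0;37 0 0 0;42 0 0 0;47 0 0 0;52 0 0 0;57 0 0 0;62 0 0 0;67 0 0 0;72 0 0 0;77 0 0 0;82 0 0 0;87 0 0 0;91 0 0 0",
)

```text
time_s: 24.25
ee_pos: [593.6, 5.9, 248.6]
eef_rot: [[-0.0, 1.0, -0.0], [1.0, 0.0, 0.0], [0.0, -0.0, -1.0]]
wrist_force: [-0.6, -2.1, 2.3]
width: -0.0
gripper_force: 0.8
```

step_arm(
  commands="2 0 0 0;4 0 0 0;6 0 0 0;8 0 0 0;10 0 0 0;12 0 0 0;14 0 0 0;14 0 0 0",
)

```text
time_s: 24.92
ee_pos: [593.7, 19.7, 248.5]
eef_rot: [[-0.0, 1.0, -0.0], [1.0, 0.0, 0.001], [0.001, -0.0, -1.0]]
wrist_force: [0.5, -0.1, -0.3]
width: -0.3
gripper_force: 0.0
```

step_arm(
  commands="1.5 0 0 0;3 0 0 0;4.5 0 0 0;6 0 0 0;7 0 0 0;8 0 0 0;9 0 0 0;9 0 0 0",
)

```text
time_s: 25.58
ee_pos: [594.6, 26.6, 249.3]
eef_rot: [[-0.0, 1.0, 0.003], [1.0, 0.0, -0.004], [-0.004, 0.003, -1.0]]
wrist_force: [2.4, -9.9, -1.7]
width: -0.2
gripper_force: 4.8
```

Home contact came at tool y=26.6, as expected (26). Back off, rise, and approach the lid high.

step_arm(
  commands="-4 0 0 0;-12 0 0 0;-12 0 -40 0;-12 0 -80 0;-12 0 -120 0;-12 0 -160 0;-12 0 -200 0;-12 0 -240 0;10 0 -280 0;40 0 -285 0;70 0 -285 0;100 0 -285 0;120 0 -285 0;120 0 -285 0;120 0 -285 0;120 0 -285 0",
)

```text
time_s: 26.92
ee_pos: [593.8, 147.7, 533.6]
eef_rot: [[0.0, 1.0, -0.0], [1.0, -0.0, -0.0], [-0.0, -0.0, -1.0]]
wrist_force: [0.0, -0.5, 0.0]
width: 0.3
gripper_force: 0.0
```

Run:
```python
from h import *
s=arm.state(); p=s['ee_pos'];print(p.round(1),np.round(s['joint_pos'],2))
g=grab('wrist'); t=grab('top')
a=cv2.resize(g['color'],(640,400)); b=cv2.resize(t['color'][90:240,190:330],(373,400))
cv2.imwrite('pics/c7.png',cv2.resize(np.hstack([a,b])[:,:,::-1],(790,312)))
np.save('w7.npy',g['color']);cv2.imwrite('pics/t7.png',t['color'][:,:,::-1])
for ang in (1.6,1.75,1.9):
    hy=214; q=lambda l,o:[hy-l*np.cos(ang)+o*np.sin(ang),132+l*np.sin(ang)+o*np.cos(ang)]
    e=q(186,2.5);h=q(168,18.5); print(ang,np.round(e+h,0),'top',proj(t,[588,*e]),proj(t,[588,*h]),'wr',proj(g,[594,*e]),proj(g,[594,*h]))
```

```text
[593.8 147.7 533.6] [ 0.05  0.21  1.29 -0.    1.64  0.05]
1.6 [222. 318. 237. 299.] top [np.float64(215.6), np.float64(157.6)] [np.float64(211.5), np.float64(159.8)] wr [np.float64(321.6), np.float64(112.9)] [np.float64(321.7), np.float64(87.2)]
1.75 [250. 315. 262. 294.] top [np.float64(204.4), np.float64(158.1)] [np.float64(202.1), np.float64(160.6)] wr [np.float64(321.5), np.float64(63.2)] [np.float64(321.6), np.float64(46.0)]
1.9 [276. 307. 286. 285.] top [np.float64(194.3), np.float64(159.2)] [np.float64(193.8), np.float64(161.7)] wr [np.float64(321.4), np.float64(14.1)] [np.float64(321.5), np.float64(7.7)]
```

View pics/c7.png

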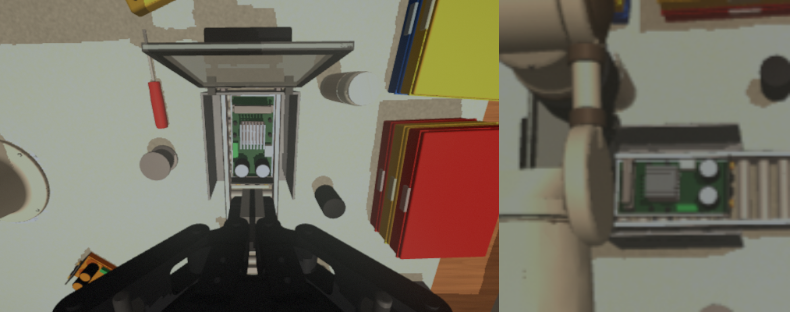

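The lid's free edge is at wrist row ~58 and the handle's outer face at ~35, so the lid angle is ≈1.78 and the handle is at about y=268, z=292. The module sits home in the bay. Go over and down behind the lid.

step_arm(
  commands="40 0 0 0;80 0 0 0;120 0 0 0;150 0 0 0;152 0 0 0;152 0 0 0;152 0 30 0;152 0 60 0;152 0 76 0;152 0 76 0;152 0 76 0",
)

```text
time_s: 27.93
ee_pos: [594.1, 298.6, 457.2]
eef_rot: [[0.002, 1.0, -0.002], [1.0, -0.002, -0.001], [-0.001, -0.002, -1.0]]
wrist_force: [0.8, 0.2, 0.8]
width: -0.3
gripper_force: 0.0
```

Run:
```python
import numpy as np
# finger-centre path (dy,dz of TCP) following handle face centre + 11mm clearance, hinge y=214,z=132
for t in np.arange(1.78,-0.01,-0.15):
    y=214-168*np.cos(t)+18.5*np.sin(t); z=132+168*np.sin(t)+18.5*np.cos(t)
    print(round(t,2),round(y),round(z))
```

```text
1.78 267 292
1.63 242 299
1.48 217 301
1.33 192 300
1.18 167 294
1.03 143 286
0.88 121 273
0.73 101 258
0.58 84 240
0.43 69 219
0.28 58 196
0.13 50 172
```

step_arm(
  commands="-6 0 -4 0;-12 0 -6 0;-18 0 -7 0;-24 0 -8 0;-30 0 -8 0;-38 0 -8 0;-46 0 -9 0;-54 0 -10 0;-62 0 -11 0;-71 0 -12 0;-79 0 -12 0;-88 0 -12 0;-96 0 -12 0;-104 0 -11 0;-113 0 -10 0;-121 0 -8 0",
)

```text
time_s: 29.27
ee_pos: [593.8, 178.3, 465.8]
eef_rot: [[0.0, 1.0, 0.0], [1.0, -0.0, -0.0], [-0.0, 0.0, -1.0]]
wrist_force: [0.1, 1.9, 0.4]
width: -0.1
gripper_force: 0.6
```

step_arm(
  commands="-8 0 2 0;-17 0 4 0;-25 0 7 0;-33 0 11 0;-41 0 15 0;-48 0 19 0;-55 0 24 0;-62 0 29 0;-69 0 34 0;-75 0 40 0;-81 0 46 0;-87 0 52 0;-92 0 59 0;-97 0 66 0;-102 0 73 0;-106 0 80 0;-110 0 88 0;-114 0 96 0;-116 0 100 0;-116 0 100 0",
)

```text
time_s: 30.93
ee_pos: [593.4, 62.8, 364.1]
eef_rot: [[0.0, 1.0, -0.003], [1.0, -0.0, 0.0], [0.0, -0.003, -1.0]]
wrist_force: [0.7, 0.1, -0.4]
width: 0.2
gripper_force: 0.0
```

step_arm(
  commands="-2 0 7 0;-4 0 14 0;-5 0 20 0;-6 0 26 0;-7 0 31 0;-8 0 35 0;-8 0 37 0;-8 0 37 0",
)

```text
time_s: 31.6
ee_pos: [593.5, 55.3, 328.0]
eef_rot: [[0.0, 1.0, -0.001], [1.0, -0.0, 0.0], [0.0, -0.001, -1.0]]
wrist_force: [-0.9, 0.6, -0.4]
width: -0.1
gripper_force: 0.0
```

step_arm(
  commands="0 0 1 0;0 0 2 0;0 0 3 0;0 0 4 0;0 0 5 0;0 0 6 0;0 0 7 0;0 0 8 0;0 0 8 0",
)

```text
time_s: 32.35
ee_pos: [594.0, 55.3, 323.7]
eef_rot: [[-0.0, 1.0, 0.001], [1.0, 0.0, -0.001], [-0.001, 0.001, -1.0]]
wrist_force: [-8.3, 0.1, 14.5]
width: -0.1
gripper_force: 7.8
```

step_arm(
  commands="0 0 1 0;0 0 1.5 0;0 0 1.5 0",
)

```text
time_s: 32.6
ee_pos: [594.0, 55.4, 323.7]
eef_rot: [[-0.001, 1.0, 0.001], [1.0, 0.001, -0.001], [-0.001, 0.001, -1.0]]
wrist_force: [-10.7, 0.5, 22.9]
width: -0.2
gripper_force: 11.2
```

step_arm(
  commands="0 0 -10 0;0 0 -40 0;0 0 -80 0;0 0 -120 0;-40 0 -160 0;-80 0 -180 0;-120 0 -180 0;-160 0 -180 0;-200 0 -180 0;-200 0 -180 0;-200 0 -180 0",
)

```text
time_s: 33.52
ee_pos: [593.5, -147.9, 498.6]
eef_rot: [[0.005, 1.0, -0.001], [1.0, -0.005, -0.0], [-0.0, -0.001, -1.0]]
wrist_force: [0.5, 0.0, 1.0]
width: 0.2
gripper_force: 0.0
```

Run:
```python
from h import *
s=arm.state(); print(s['time_s'],s['ee_pos'].round(1))
t=grab('top','t8.png'); w=grab('wrist','w8.png'); sd=grab('side','s8.png')
# closed lid handle (black, 70x12 at y~46,z~150) and module rear seen through the lid
for n,g in (('top',t),('wrist',w),('side',sd)):
    print(n,'handle',proj(g,[594,46,150]),'lid corners',[proj(g,[594+a,y,137]) for a,y in ((-79,28),(79,28),(79,214),(-79,214))])
u,v=map(round,proj(t,[594,46,150])); im=cv2.cvtColor(t['color'],cv2.COLOR_RGB2GRAY)
print(im[v-6:v+8:2,u-24:u+26:2])
u,v=map(round,proj(sd,[594,46,150])); im=cv2.cvtColor(sd['color'],cv2.COLOR_RGB2GRAY)
print(im[v-20:v+22:3,u-40:u+42:4])
```

```text
33.5167 [ 593.5 -147.9  498.6]
top handle [np.float64(295.5), np.float64(171.5)] lid corners [[np.float64(302.2), np.float64(199.9)], [np.float64(302.2), np.float64(145.9)], [np.float64(238.0), np.float64(146.7)], [np.float64(236.4), np.float64(200.6)]]
wrist handle [np.float64(321.6), np.float64(-25.2)] lid corners [[np.float64(240.4), np.float64(2.8)], [np.float64(403.2), np.float64(2.1)], [np.float64(422.2), np.float64(-274.7)], [np.float64(219.0), np.float64(-273.7)]]
side handle [np.float64(278.4), np.float64(180.0)] lid corners [[np.float64(306.7), np.float64(190.8)], [np.float64(261.6), np.float64(171.9)], [np.float64(208.7), np.float64(205.7)], [np.float64(255.3), np.float64(230.3)]]
[[116 117 117 121 120 120 116 112 112 115  44  46  53  66  54  54  56  63
   69  56  56  56  67  67  68]
 [109 109 114 129 130 130 117 111 129 129  44  46  53  66  59  98  71 116
  129  85  60  74 122 119  92]
 [120 120 114 128 128 128 117 114 128 129  43  43  51  64  58  95  98 116
  129  99 102  84 121 114 106]
 [121 119 113 111 111 111 111 110 128 129  41  38  43  49  52  90  97 116
  130  98 
[... 883 characters left out ...]
9  48  62  92 116  75  98 181 199 198 201 201 201 181  86  91
  126 131  93]
 [204 195 206  68 106 157 160 127  48  50 116 196 199 198 182  92 113 109
   93 107 129]
 [197 202 129 101 159 156 161 172  91  46  51  55 125 190  84  80 119 152
  159 100  96]
 [205 120 125 161 160 158 159 166 201 177  64  46  47  70  92 166 121  90
  123 153 154]
 [ 91 135 159 158 157 160 159 160 203 200 199 156  44 102  56  87 144 165
  138  86 124]
 [149 160 159 161 158 155 159 159 197 161 191 167 166 183 161  99  66 113
  143 164 132]
 [157 158 161 159 161 162 160 167 178 162 153 163 181 166 171 105  69  77
   87 122 113]
 [162 160 160 158 158 157 161 167 179 153 156 158 153 176 110  72  71  70
   96 121  81]]
```

Run:
```python
import numpy as np
a=np.load('w7.npy'); 
for u in (312,325,335): print([(v,*a[v,u].tolist()) for v in range(108,142)])
```

```text
[(108, 88, 84, 75), (109, 88, 85, 75), (110, 62, 61, 54), (111, 43, 41, 36), (112, 106, 99, 90), (113, 131, 123, 107), (114, 123, 116, 100), (115, 80, 76, 67), (116, 57, 55, 52), (117, 57, 55, 52), (118, 107, 104, 98), (119, 129, 125, 119), (120, 133, 129, 123), (121, 144, 147, 144), (122, 159, 164, 164), (123, 108, 120, 112), (124, 49, 66, 48), (125, 42, 56, 42), (126, 42, 55, 42), (127, 41, 54, 40), (128, 42, 55, 42), (129, 41, 55, 41), (130, 41, 54, 41), (131, 41, 54, 42), (132, 41, 55, 41), (133, 41, 52, 39), (134, 51, 55, 48), (135, 58, 56, 51), (136, 116, 108, 99), (137, 135, 126, 116), (138, 138, 129, 118), (139, 139, 129, 119), (140, 138, 130, 119), (141, 140, 131, 120)]
[(108, 93, 88, 79), (109, 92, 89, 79), (110, 66, 65, 57), (111, 66, 63, 56), (112, 106, 100, 90), (113, 128, 120, 104), (114, 119, 112, 96), (115, 78, 76, 66), (116, 57, 55, 52), (117, 57, 56, 53), (118, 116, 112, 106), (119, 132, 128, 121), (120, 134, 130, 123), (121, 131, 135, 134), (122, 154, 161, 163), (123, 106, 117, 113), (124, 44, 60, 43), (125, 41, 55, 41), (126, 43, 55, 41), (127, 40, 54, 41), (128, 
[... 264 characters left out ...]
0, 131, 121)]
[(108, 93, 89, 79), (109, 93, 89, 79), (110, 70, 67, 61), (111, 66, 62, 58), (112, 105, 99, 88), (113, 128, 120, 103), (114, 120, 112, 96), (115, 80, 77, 68), (116, 57, 55, 51), (117, 52, 52, 48), (118, 110, 107, 101), (119, 133, 129, 122), (120, 135, 131, 124), (121, 130, 133, 132), (122, 155, 162, 163), (123, 115, 126, 118), (124, 53, 69, 52), (125, 40, 55, 40), (126, 41, 54, 40), (127, 41, 54, 41), (128, 39, 53, 39), (129, 41, 54, 41), (130, 38, 53, 39), (131, 41, 54, 40), (132, 42, 54, 41), (133, 42, 53, 41), (134, 46, 53, 44), (135, 59, 58, 52), (136, 105, 97, 89), (137, 132, 124, 114), (138, 140, 131, 121), (139, 140, 130, 120), (140, 140, 131, 121), (141, 141, 131, 121)]
```

```bash
python3 -c "
from plant import hand_in
print(hand_in())"
```

```text
the job is handed in; nothing more can be done
None
```

The job is handed in: the card is pressed fully down, the module cleared the bar under about 2 N of push and is home against the backstop, and the lid is closed, at about 34 s of the 72 s allowed.

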